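# Load reagent bottles into the keyed rack in reverse order

### The job

Move the four dropper bottles from their coloured dishes on the white carrier into the green keyed rack in the reverse order: seen from the robot, the bottle now at the left end of the row goes into the pocket at the right end of the rack, the second from the left into the second from the right, and so on. Turn each bottle so that the red tab on its foot drops into the notch in the front of its pocket and the foot sits fully down on the pocket floor. Keep the bottles upright at all times, and leave them all standing released.

Things in the scene. Friction and masses are not known exactly. Their poses are not given: they have to be found in the camera images.
- carrier: flat white carrier, 62 x 292 x 10 mm, fixed, with four coloured dishes in a row. Origin: centre of its underside; z up, y along the row to the robot's left, x away from the robot (yaw within 0.3 rad). Dish places at x = 0, y = +112.5, +37.5, -37.5, -112.5 mm, left to right seen from the robot. Stands at the robot's left or right, the rack on the other side.
- keyed_rack: green rack, 62 x 280 x 18 mm, fixed. Origin: centre of underside; z up, y along the row to the robot's left, x away from the robot (yaw within 0.3 rad). Four 46 mm square pockets at x = 0, y = +108, +36, -36, -108 mm; floor at z = 6, wall tops at z = 18. Front wall (-x side, 8 mm thick) has a 24 mm wide notch down to the floor at the middle of each pocket.
- bottle_blue: loose dropper bottle, blue bulb, on a round blue foot; 0.1 kg, 102 mm tall. Origin: centre of foot's underside, z up. Foot 34 mm wide, 12 high; its red tab, 8 wide, reaches 36 mm out along -x, underside at z = 5. Round body 23 mm wide at z = 12 to 72 (grip here, any yaw), cap 18 wide above. Starts upright in the dish of its colour, yaw within 0.9 rad of the carrier's.
- bottle_yellow: loose dropper bottle, yellow bulb, on a round yellow foot; 0.1 kg, 102 mm tall. Origin: centre of foot's underside, z up. Foot 34 mm wide, 12 high; its red tab, 8 wide, reaches 36 mm out along -x, underside at z = 5. Round body 23 mm wide at z = 12 to 72 (grip here, any yaw), cap 18 wide above. Starts upright in the dish of its colour, yaw within 0.9 rad of the carrier's.
- bottle_grey: loose dropper bottle, grey bulb, on a round grey foot; 0.1 kg, 102 mm tall. Origin: centre of foot's underside, z up. Foot 34 mm wide, 12 high; its red tab, 8 wide, reaches 36 mm out along -x, underside at z = 5. Round body 23 mm wide at z = 12 to 72 (grip here, any yaw), cap 18 wide above. Starts upright in the dish of its colour, yaw within 0.9 rad of the carrier's.
- bottle_black: loose dropper bottle, black bulb, on a round black foot; 0.1 kg, 102 mm tall. Origin: centre of foot's underside, z up. Foot 34 mm wide, 12 high; its red tab, 8 wide, reaches 36 mm out along -x, underside at z = 5. Round body 23 mm wide at z = 12 to 72 (grip here, any yaw), cap 18 wide above. Starts upright in the dish of its colour, yaw within 0.9 rad of the carrier's.
- dish_blue: round blue dish, 48 mm across, 6 mm high, fixed in one of the carrier's four places (which one varies); holds the blue bottle at the start. Origin: centre of its underside, on the carrier's top; inner floor 3 mm higher, rim 3 mm above the floor, 42 mm wide inside.
- dish_yellow: round yellow dish, 48 mm across, 6 mm high, fixed in one of the carrier's four places (which one varies); holds the yellow bottle at the start. Origin: centre of its underside, on the carrier's top; inner floor 3 mm higher, rim 3 mm above the floor, 42 mm wide inside.
- dish_grey: round grey dish, 48 mm across, 6 mm high, fixed in one of the carrier's four places (which one varies); holds the grey bottle at the start. Origin: centre of its underside, on the carrier's top; inner floor 3 mm higher, rim 3 mm above the floor, 42 mm wide inside.
- dish_black: round black dish, 48 mm across, 6 mm high, fixed in one of the carrier's four places (which one varies); holds the black bottle at the start. Origin: centre of its underside, on the carrier's top; inner floor 3 mm higher, rim 3 mm above the floor, 42 mm wide inside.
Mind the look-alikes: they are no part of the job. Leave any purple look-alike of the bottle_blue alone. What is shaped like the bottle_black but purple is not meant.

How it is judged:
By the outcome, as a careful person would: the job done as asked, in the order asked, and still so for the second after the job is handed in, with the robot touching nothing.
It also fails if it takes over 93 s, if anything falls off the work surface, if the arm or the gripper's body presses on something with over 40 N, if the wrist force passes 120 N, or if a joint passes its speed limit or range.

### The arm

A 7-joint arm with a two-finger parallel gripper is mounted at the origin on a cart in front of the work surface, level with it; the furniture and walls round the work are solid. World frame = base frame: x ahead of the robot, y to its left, z up, the work surface at z = 0. Lengths are in m, angles in rad, forces in N, time in s.
With the tool pointing down it reaches from about 0.425 to 0.925 m from the base axis. Payload 6.8 kg.
Tool frame: the origin (TCP) lies midway between the tips of the shut fingers; the grasp point (between the pads) lies r.grip_point_offset behind it (r.grip_point_offset is the distance from the TCP to the grasp point, in m); z points along the fingers, y is the line along which they close (so a half turn about z gives the same grasp; the last joint's range is limited). The gripper opens to 85 mm and grips with 20 to 120 N. Pads are 22 mm wide; open, the fingers measure 114 mm over their backs; the gripper's body (76 mm by 85 mm) begins 54 mm behind the grasp point. The pads swing forward as they close: fully open they stand 13 mm farther back than shut.
Start: joints at [-1.246, 0.477, 0.022, 1.555, -0.011, 1.109, -0.083], TCP at [0.283, 0.613, 0.192] pointing down, gripper open.
Joint ranges: [-2.96, 2.96], [-0.34, 2.1], [-1.41, 1.46], [0.24, 2.44], [-1.37, 4.51], [0.17, 1.92], [-2.96, 2.96]. Speed limits (rad/s): [2.39, 2.39, 3.14, 3.14, 3.14, 3.14, 3.14].

### API

Orientations are given as a rotation vector (axis times angle).
In Python, from bench import r gives the robot as it stands. The module is installed in compiled form; this text tells all that it offers.
- The arm moves only by the shell command python3 -m crank 'ROWS' [FORCE]. ROWS is JSON, a list of rows, each a list of 5 numbers: the shift along the world's x, y, z in units of 200 mm (1.0 is 200 mm), then the turn about the world's z in units of 45 degrees (1.0 is 45 degrees), then the opening, from -1 (shut) to 1 (fully open). In form: [[dx, dy, dz, turn, jaw], ...]. A call has 1 to 8 rows; each row shifts and turns the commanded pose from where the row before left it; what a row does not reach is not made up. A row lasts 1/12 s, in which the tool goes at most 41.7 mm and 7.16 degrees, less where a joint would pass 70% of its speed; a pose out of reach is approached as far as the arm can. A call with a number of a shift or a turn outside -1 to 1 is refused whole. A call with a gripper value outside its range is refused whole. The fingers move at their own pace and stop on an object; FORCE is the grip in N (left out, the last holds). Time passes only in rows, so rows that do not move let the fingers close. It gives the time, the measured TCP pose, the force, the opening and the grip force at its end, in the units of the state.
- r.get_obs(): the state, without advancing time (a new reading comes with each control period).
- r.grab_frame(name): name is "scene" or "top" or "wrist"; returns the picture (420x560x3 uint8, blue, green, red); there is no depth.
- r.camera_model(name): a dict with "fx", "fy", "cx", "cy" (pixels), "R" (3x3) and "t" (3): a world point X has camera coordinates R X + t. Camera axes: x right, y down, z forward; pixel columns grow to the right and rows downward; lengths in m; the calibration is good to about 2 mm. The wrist camera is an equidistant fisheye: a pixel r from the principal point sees the ray r / f radians off the axis. A picture is of the moment at which its call begins: read the wrist's pose just before it. camera_model takes no time and is no camera call; for the wrist camera it gives the pose at the moment of the call.
- r.hand_in(): hands the job in; it is judged then, once.
The state is a dict: "clock": time; "joints": joint angles; "qvel": joint speeds; "tau": joint torques, N m; "tcp_pos": TCP position; "orientation": TCP orientation; "contact_force": force on the tool from outside, world axes, zero at the start; "moment": the same for the moment, N m; "grip_width": finger opening in m; "gripper_force": force on a finger pad.
Only numpy, scipy, OpenCV 4.12 (cv2) and the standard library are available. Lean on these libraries where they do the work, as an engineer would, in place of code of your own. Each camera call takes 0.05 s, during which the arm holds its last target. There are 200 camera calls.

## Working session

There is one attempt and no reset: what is moved stays moved. The work goes in short steps, Python scripts to look and compute and a shell command to move; the robot and the scene stay as the last step left them, time stands still between calls to the robot, and variables do not carry over. Pictures are saved under pics/ and viewed, at most 14 in all, crops included, and the job is handed in when it is done.

```bash
mkdir -p pics
python3 - <<'E'
from bench import r
import cv2,numpy as np
print(r.get_obs()); print(r.grip_point_offset)
for n in ("top","scene"):
    cv2.imwrite(f"pics/{n}0.png",r.grab_frame(n)); print(n,r.camera_model(n))
E
```

```text
{'clock': 0.0, 'joints': array([-1.24610471,  0.47781971,  0.02236517,  1.55645592, -0.0115057 ,
        1.10925304, -0.08309579]), 'qvel': array([ 0.0005373 ,  0.0012694 ,  0.00161447, -0.00090939,  0.00046896,
        0.00076601, -0.00038702]), 'tau': array([-6.29114438e-04, -5.96469712e+01,  1.60775509e+00, -2.81186771e+01,
        1.24128975e-02,  9.60742473e-03,  1.05798583e-05]), 'tcp_pos': array([0.2828567 , 0.61215765, 0.19051122]), 'orientation': array([-6.74479519e-01, -3.06807930e+00,  2.81193271e-03]), 'contact_force': array([-0.14328721, -0.07440847, -0.00913136]), 'moment': array([ 0.00479821, -0.04025067, -0.00232178]), 'gripper_force': 0.0, 'grip_width': 0.08510933965406176}
0.0187
top {'fx': 380.3398232729664, 'fy': 380.3398232729664, 'cx': 277.7044596936962, 'cy': 215.38784199188058, 'R': array([[ 0.01413799, -0.99989918,  0.00131975],
       [-0.96974167, -0.01403327, -0.24372968],
       [ 0.24372363,  0.00216603, -0.96984231]]), 't': array([-0.00925012,  0.52352521,  0.79408652])}
scene {'fx': 502.05088092798917, 'fy': 502.05088092798917, 'cx': 273.37629533099033, 'cy': 210.1306244044288, 'R': array([[ 0.70859121, -0.70561729, -0.00165348],
       [-0.28795856, -0.28703132, -0.91361528],
       [ 0.64418814,  0.64785589, -0.40657641]]), 't': array([-0.36869743,  0.19949017,  0.75268359])}
```

View pics/top0.png

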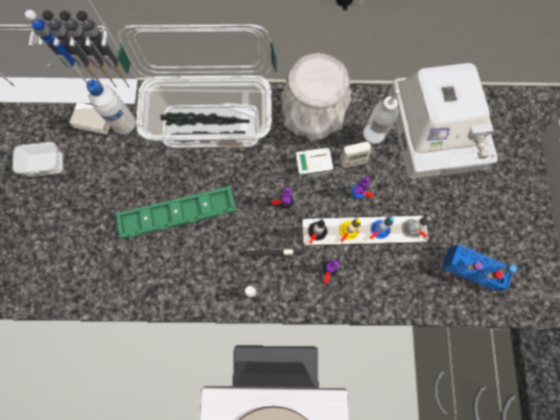

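View pics/scene0.png

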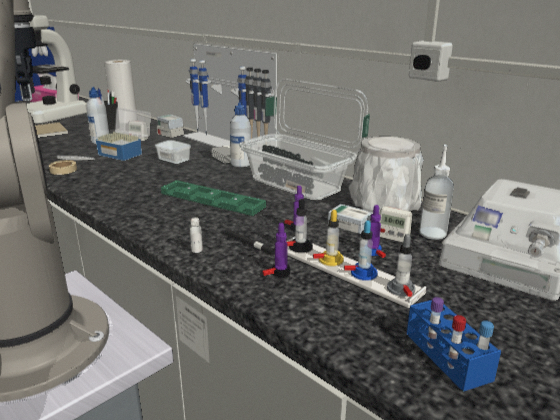

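The top view has the rack at the left (about 175,212) and the carrier at the right (365,230). The bottles run black, yellow, blue, grey from left to right. The purple decoys are near (287,197), (362,187) and (332,268).

```bash
cat > h.py <<'E'
import cv2,numpy as np
from scipy.spatial.transform import Rotation as Ro
def ray(c,u,fish=False):
    u=np.atleast_2d(np.asarray(u,float)); x=(u[:,0]-c["cx"])/c["fx"]; y=(u[:,1]-c["cy"])/c["fy"]
    if fish:
        t=np.hypot(x,y); k=np.sin(t)/np.maximum(t,1e-9); d=np.c_[x*k,y*k,np.cos(t)]
    else: d=np.c_[x,y,np.ones_like(x)]
    R=np.array(c["R"]); return -R.T@np.array(c["t"]), d@R
def toplane(c,u,z,fish=False):
    o,d=ray(c,u,fish); return (o+d*((z-o[2])/d[:,2])[:,None])[:,:2]
def mask(img,lo,hi):
    return cv2.inRange(cv2.cvtColor(img,cv2.COLOR_BGR2HSV),np.array(lo),np.array(hi))
def blobs(m,amin):
    n,l,s,ce=cv2.connectedComponentsWithStats(m); return [(s[i,4],ce[i],l==i) for i in range(1,n) if s[i,4]>=amin]
def pts(m):
    v,u=np.nonzero(m); return np.c_[u,v].astype(float)
def yawtool(o):
    y=Ro.from_rotvec(o["orientation"]).as_matrix()[:,1]; return np.arctan2(y[1],y[0])
E
python3 - <<'E'
from h import *
from bench import r
c=r.camera_model("top"); im=cv2.imread("pics/top0.png")
g=mask(im,(60,80,40),(90,255,200))
for a,ce,m in blobs(g,400):
    p=toplane(c,pts(m),.015)*1000; print("green",a,ce,cv2.minAreaRect(p.astype(np.float32)))
w=mask(im,(0,0,190),(180,40,255)); w[:200]=0; w[250:]=0; w[:,:290]=0; w[:,440:]=0
p=toplane(c,pts(w),.010)*1000; print("carrier",cv2.minAreaRect(p.astype(np.float32)))
rd=cv2.bitwise_or(mask(im,(0,150,120),(8,255,255)),mask(im,(172,150,120),(180,255,255)))
for a,ce,m in blobs(rd,8): print("red",a,ce,toplane(c,ce,.021)*1000)
o=r.get_obs(); print(o["tcp_pos"],np.degrees(yawtool(o)))
cw=r.camera_model("wrist"); R=np.array(cw["R"]); print(cw["fx"],-R.T@cw["t"],R)
E
```

```text
green 3018 [175.09277667 212.07720345] ((541.7186279296875, 242.78829956054688), (66.4269790649414, 282.1507568359375), 15.033857345581055)
carrier ((505.1559753417969, -209.30137634277344), (61.93277359008789, 292.8164978027344), 2.4470927715301514)
red 34 [368.76470588 194.02941176] [[ 590.89013981 -220.49837459]]
red 39 [275.74358974 201.71794872] [[568.3418773    3.51630897]]
red 18 [422.16666667 233.38888889] [[ 495.90338314 -341.74882675]]
red 18 [373.61111111 234.72222222] [[ 491.06703955 -227.45965346]]
red 32 [313.03125 237.0625 ] [[483.43379043 -85.18762774]]
red 11 [343.36363636 237.54545455] [[ 483.30611627 -156.25124563]]
red 38 [498.15789474 274.21052632] [[ 403.05180728 -508.34053307]]
red 50 [326.5 277.3] [[ 390.44035878 -115.15449369]]
[0.28287639 0.61221047 0.19061964] 65.2004189930843
325.19226210127806 [0.21559531 0.64304037 0.37347596] [[ 4.19650285e-01  9.07685454e-01 -8.69292806e-04]
 [ 8.68683193e-01 -4.01340277e-01  2.90371301e-01]
 [ 2.63216924e-01 -1.22609539e-01 -9.56913659e-01]]
```

```bash
python3 -m crank '[[0.1,-0.165,0.03,-0.1,1],[0.1,-0.165,0.03,-0.1,1],[0.1,-0.165,0.03,-0.1,1],[0.1,-0.165,0.03,-0.1,1],[0.1,-0.165,0.03,-0.1,1],[0.1,-0.165,0.03,-0.1,1],[0.1,-0.165,0.03,-0.1,1],[0.1,-0.165,0.03,-0.1,1]]'
python3 -m crank '[[0.1,-0.165,0.03,-0.1,1],[0.1,-0.165,0.03,-0.1,1],[0.1,-0.165,0.03,-0.1,1],[0,0,0,0,1],[0,0,0,0,1],[0,0,0,0,1]]'
python3 - <<'E'
from h import *
from bench import r
o=r.get_obs(); print(o["joints"],o["tcp_pos"],np.degrees(yawtool(o)))
c=r.camera_model("wrist"); im=r.grab_frame("wrist"); cv2.imwrite("pics/w_rack.png",im)
g=mask(im,(60,80,40),(90,255,220))
for a,ce,m in blobs(g,1500):
    p=toplane(c,pts(m),.018,True)*1000; print("green",a,ce,cv2.minAreaRect(p.astype(np.float32)))
E
```

```text
clock: 0.77
tcp_pos: [0.4435, 0.3468, 0.2396]
orientation: [-1.595, -2.706, 0.001]
contact_force: [0.7, 0.0, 0.2]
grip_width: 0.0853
gripper_force: 0.0
clock: 1.27
tcp_pos: [0.5025, 0.2503, 0.2571]
orientation: [-1.896, -2.504, 0.001]
contact_force: [-0.5, 1.0, -0.3]
grip_width: 0.0852
gripper_force: 0.0
[-0.85318473  0.23514341  0.3386524   1.76936879 -0.08552446  1.15199144
 -0.21350596] [0.50254593 0.25025107 0.2571341 ] 15.7434313040222
green 9043 [305.14154595 174.26805264] ((542.4256591796875, 242.10447692871094), (62.94070816040039, 280.7499694824219), 14.878619194030762)
```

View pics/w_rack.png

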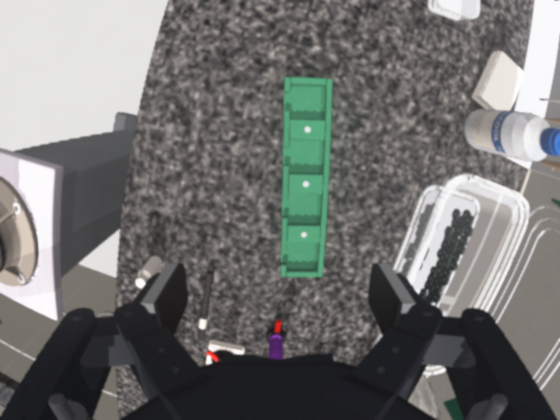

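The wrist view shows the rack at (305,174) with its notches on the robot side. The pose fit is (0.5424, 0.2421), yaw 14.9°, and it agrees with the top view.

```bash
python3 -m crank '[[0,-0.195,0,-0.07,0.4],[0,-0.195,0,-0.07,0.4],[0,-0.195,0,-0.07,0.4],[0,-0.195,0,-0.07,0.4],[0,-0.195,0,-0.07,0.4],[0,-0.195,0,-0.07,0.4],[0,-0.195,0,-0.07,0.4],[0,-0.195,0,-0.07,0.4]]'
python3 -m crank '[[0,-0.195,0,-0.07,0.4],[0,-0.195,0,-0.07,0.4],[0,-0.195,0,-0.07,0.4],[0,-0.195,0,-0.07,0.4],[0,0,0,0,0.4],[0,0,0,0,0.4],[0,0,0,0,0.4]]'
cat > look.py <<'E'
from h import *
from bench import r
import sys
o=r.get_obs(); print(o["joints"],o["tcp_pos"],np.degrees(yawtool(o)),o["grip_width"])
c=r.camera_model("wrist"); im=r.grab_frame("wrist"); cv2.imwrite(f"pics/{sys.argv[1]}.png",im)
rd=cv2.bitwise_or(mask(im,(0,150,100),(8,255,255)),mask(im,(172,150,100),(180,255,255)))
for a,ce,m in blobs(rd,12): print("red",a,ce.round(1),(toplane(c,ce,.024,True)*1000).round(1))
w=mask(im,(0,0,190),(180,40,255))
for a,ce,m in blobs(w,600): print("white",a,ce.round(),cv2.minAreaRect((toplane(c,pts(m),.010,True)*1000).astype(np.float32)))
E
python3 look.py w_car
```

```text
clock: 1.98
tcp_pos: [0.5028, -0.0619, 0.2573]
orientation: [-2.396, -2.031, -0.0]
contact_force: [1.6, 0.2, 0.2]
grip_width: 0.0598
gripper_force: 0.0
clock: 2.57
tcp_pos: [0.5036, -0.2163, 0.2569]
orientation: [-2.602, -1.758, 0.001]
contact_force: [-0.1, 0.8, -0.8]
grip_width: 0.0595
gripper_force: 0.0
[-0.29935926  0.24230162  0.71694121  1.81605043 -0.17413966  1.14830109
  0.09241284] [ 0.50358345 -0.21634299  0.25689721] -21.92823613882744 0.05949332009952426
red 69 [218.3  82.7] [[476.3 -81.9]]
red 80 [246.7 134.3] [[ 484.2 -158. ]]
red 104 [343.1 148.8] [[ 592.7 -221.1]]
red 67 [271.9 181.4] [[ 490.7 -227.2]]
red 27 [304.8 257.6] [[ 492.4 -345.9]]
white 23717 [ 60. 190.] ((125.41419982910156, -152.66680908203125), (737.4207763671875, 435.50494384765625), 53.410125732421875)
white 2129 [365.  37.] ((679.6653442382812, -86.17940521240234), (59.073944091796875, 85.95852661132812), 9.261666297912598)
white 2428 [511.  17.] ((950.5889282226562, -120.19915771484375), (75.0453109741211, 179.19529724121094), 84.1015853881836)
white 4878 [275. 154.] ((505.8353271484375, -207.21429443359375), (61.624908447265625, 290.4479675292969), 2.4586591720581055)
white 728 [414. 100.] ((715.3291015625, -194.3373260498047), (23.07248306274414, 71.02217102050781), 14.270974159240723)
white 3589 [447. 228.] ((746.634765625, -367.25225830078125), (321.2384033203125, 166.79257202148438), 48.823081970214844)
white 6805 [518. 240.] ((864.9752807617188, -497.2445068359375), (258.985107421875, 195.67823791503906), 9.860193252563477)
```

View pics/w_car.png

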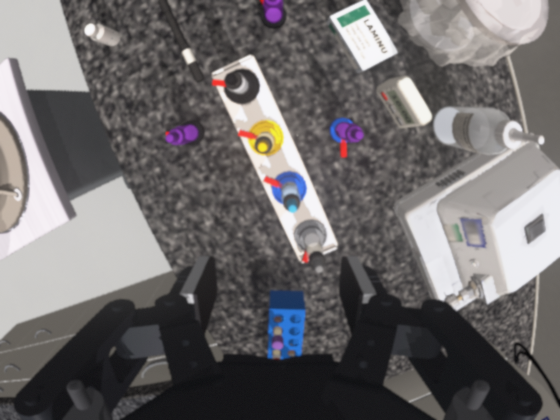

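Seen by the wrist camera, the tabs of black (218,83), yellow (247,134) and blue (272,181) are clear. Grey's tab at (305,258) is partly hidden. I'll refine the foot centres and yaws next.

```bash
cat > ref.py <<'E'
from h import *
from bench import r
def run(im,c,fish):
    rd=cv2.bitwise_or(mask(im,(0,120,80),(10,255,255)),mask(im,(170,120,80),(180,255,255)))
    C=np.array([505.5,-208.3]); e=np.array([-.0427,.9991])
    for n,d in (("black",112.5),("yellow",37.5),("blue",-37.5),("grey",-112.5)):
        q=C+d*e
        for a,ce,m in blobs(rd,8):
            p=toplane(c,pts(m),.0235,fish)*1000
            if np.hypot(*(p.mean(0)-q))>42: continue
            v=np.linalg.svd(p-p.mean(0))[2][0]; v*=np.sign(v@(p.mean(0)-q)); s=(p-p.mean(0))@v
            tip=p.mean(0)+v*np.percentile(s,98)
            w=p.mean(0)-q
            print(n,"n",a,"place",q.round(1),"yawPCA",np.degrees(np.arctan2(-v[1],-v[0])).round(1),"yawC",np.degrees(np.arctan2(-w[1],-w[0])).round(1),"ctr",(tip-36*v).round(1))
print("top");run(cv2.imread("pics/top0.png"),r.camera_model("top"),False)
E
python3 - <<'E'
from ref import *
print("wrist");run(cv2.imread("pics/w_car.png"),r.camera_model("wrist"),True)
im=cv2.imread("pics/w_car.png"); cv2.imwrite("pics/w_car_z.png",cv2.resize(im[60:290,190:350],None,fx=2.6,fy=2.6,interpolation=2))
E
```

```text
top
black n 42 place [500.7 -95.9] yawPCA -34.6 yawC -31.3 ctr [502.1 -98.3]
yellow n 18 place [ 503.9 -170.8] yawPCA -38.5 yawC -35.4 ctr [ 505.  -173.5]
blue n 22 place [ 507.1 -245.8] yawPCA -46.4 yawC -48.7 ctr [ 508.4 -245.6]
grey n 27 place [ 510.3 -320.7] yawPCA 53.4 yawC 54.2 ctr [ 511.3 -320. ]
wrist
black n 84 place [500.7 -95.9] yawPCA -31.5 yawC -30.9 ctr [499.8 -95.7]
yellow n 93 place [ 503.9 -170.8] yawPCA -35.5 yawC -34.2 ctr [ 504.7 -172.1]
blue n 84 place [ 507.1 -245.8] yawPCA -45.9 yawC -49.5 ctr [ 509.1 -245.6]
grey n 44 place [ 510.3 -320.7] yawPCA 70.8 yawC 55.4 ctr [ 502.6 -318.4]
```

View pics/w_car_z.png

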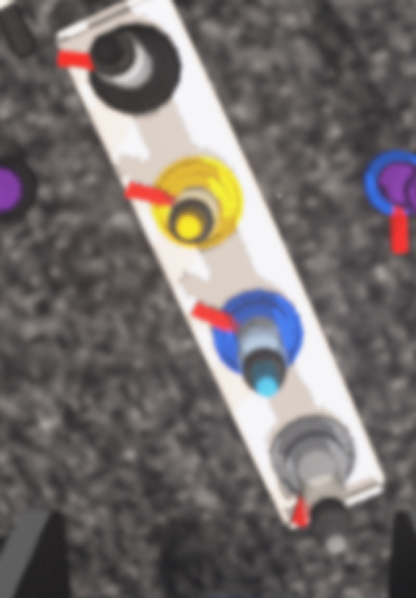

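Best estimates for each bottle, in mm and degrees, with its target pocket:

| Bottle | Position | Yaw | Pocket |
|---|---|---|---|
| Black | (500.5, -96.5) | -31.5 | (570.0, 137.9) |
| Yellow | (504.3, -171.8) | -35.5 | (551.5, 207.5) |
| Blue | (508, -245.7) | -47.5 | (532.9, 277.1) |
| Grey | (510.8, -320.5) | 54 | (514.4, 346.7) |

I'll start with blue, which is nearest.

```bash
python3 -m crank '[[0.022,-0.147,0,0,0.4],[0,0,-0.17,0,0.4],[0,0,-0.19,0,0.4],[0,0,-0.19,0,0.4],[0,0,-0.19,0,0.4],[0,0,-0.16,0,0.4],[0,0,-0.09,0,0.4],[0,0,-0.05,0,0.4]]'
python3 -m crank '[[0,0,0,0,0.4],[0,0,0,0,0.4]]'
python3 -m crank '[[0,0,0,0,-1],[0,0,0,0,-1],[0,0,0,0,-1],[0,0,0,0,-1],[0,0,0,0,-1]]' 40
```

```text
clock: 3.28
tcp_pos: [0.5066, -0.2441, 0.0465]
orientation: [-2.599, -1.758, 0.003]
contact_force: [-0.2, 0.1, 0.7]
grip_width: 0.0598
gripper_force: 0.0
clock: 3.45
tcp_pos: [0.5083, -0.2466, 0.0499]
orientation: [-2.604, -1.757, -0.001]
contact_force: [-0.7, -0.2, 1.1]
grip_width: 0.0596
gripper_force: 0.0
clock: 3.87
tcp_pos: [0.5081, -0.2478, 0.0507]
orientation: [2.605, 1.754, 0.002]
contact_force: [-1.4, 1.9, 6.7]
grip_width: 0.0165
gripper_force: 38.9
```

Run:
```python
from bench import r
import cv2,numpy as np
o=r.get_obs(); print(o["grip_width"],o["gripper_force"],o["tcp_pos"],o["contact_force"])
s=r.grab_frame("scene"); w=r.grab_frame("wrist")
cv2.imwrite("pics/chk1.png",np.vstack([cv2.resize(s[180:320,230:510],(800,400)),cv2.resize(w[210:420,70:490],(400,200)).repeat(2,1)[:, :800]]))
```

```text
0.016495280961984563 38.874982595443726 [ 0.50805675 -0.24782453  0.05068984] [-1.41669833  1.86050405  6.69409318]
```

View pics/chk1.png

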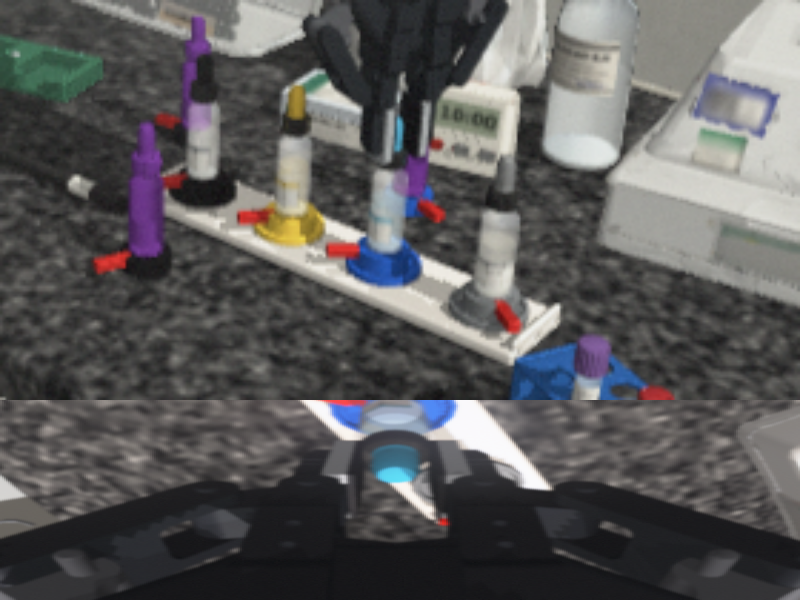

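Run:
```python
from bench import r
import numpy as np
o=r.get_obs(); c=r.camera_model("scene"); R=np.array(c["R"])
for z in (.0,.013,.025,.0507,.0694,.085,.115):
    p=R@np.array([.508,-.2465,z])+c["t"]; u=c["fx"]*p[0]/p[2]+c["cx"]; v=c["fy"]*p[1]/p[2]+c["cy"]
    print(z,((u-230)*800/280).round(),((v-180)*400/140).round())
```

```text
0.0 381.0 279.0
0.013 383.0 262.0
0.025 384.0 245.0
0.0507 387.0 210.0
0.0694 389.0 183.0
0.085 391.0 161.0
0.115 395.0 117.0
```

The picture shows the pads on the cyan bulb, with the tips at bottle z of about 75 mm. The fingers therefore really sit about 37 mm higher than I assumed, and the 16.5 mm width fits that. I'll open, go lower and check again.

```bash
python3 -m crank '[[0,0,0,0,0.2],[0,0,0,0,0.2],[0,0,0,0,0.2],[0,0,0,0,0.2]]'
python3 -m crank '[[0,0,-0.05,0,0.2],[0,0,-0.05,0,0.2],[0,0,-0.02,0,0.2],[0,0,0,0,0.2],[0,0,0,0,0.2]]'
python3 - <<'E'
from bench import r
import cv2,numpy as np
o=r.get_obs(); print(o["joints"],o["grip_width"],o["tcp_pos"],o["contact_force"])
s=r.grab_frame("scene")
cv2.imwrite("pics/chk2.png",cv2.resize(s[130:330,310:480],(680,600)[::1] if 0 else (510,600)))
E
```

```text
clock: 4.3
tcp_pos: [0.5075, -0.2476, 0.0495]
orientation: [2.606, 1.754, 0.0]
contact_force: [0.2, -0.5, -0.3]
grip_width: 0.051
gripper_force: 0.0
clock: 4.72
tcp_pos: [0.5069, -0.2476, 0.0248]
orientation: [-2.605, -1.754, 0.002]
contact_force: [0.2, 0.7, -0.1]
grip_width: 0.0512
gripper_force: 0.0
[-0.0757019   0.57593811  0.55382651  1.98137301 -0.45472407  0.70951439
  0.37246859] 0.051176297374959885 [ 0.50693713 -0.24755183  0.02478941] [ 0.16219145  0.68067879 -0.11957898]
```

View pics/chk2.png

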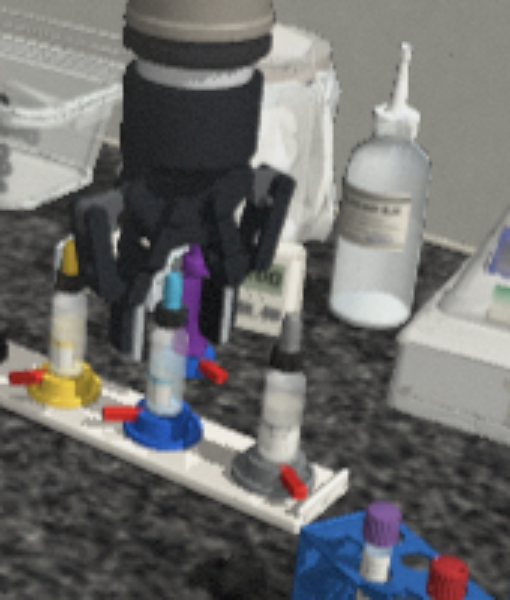

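Both fingers straddle the blue bottle. The tips are at y≈350 against a body spanning y 325–410, so they are about 54 mm up the bottle. I'll go 14 mm lower and close.

```bash
python3 -m crank '[[0.003,0.005,-0.04,0,0.2],[0,0,-0.03,0,0.2],[0,0,0,0,0.2],[0,0,0,0,0.2]]'
python3 -m crank '[[0,0,0,0,-1],[0,0,0,0,-1],[0,0,0,0,-1],[0,0,0,0,-1]]' 40
```

```text
clock: 5.1
tcp_pos: [0.5077, -0.2464, 0.011]
orientation: [-2.605, -1.754, 0.001]
contact_force: [0.2, -0.0, 0.3]
grip_width: 0.0515
gripper_force: 0.0
clock: 5.43
tcp_pos: [0.5082, -0.2467, 0.0118]
orientation: [2.606, 1.754, 0.0]
contact_force: [-0.5, -0.1, 2.1]
grip_width: 0.0218
gripper_force: 39.1
```

The width is 21.8 mm, so the pads are on the body. Now I'll lift and carry.

```bash
python3 -m crank '[[0,0,0.08,0,-1],[0,0,0.15,0,-1],[0,0,0.19,0,-1],[0,0,0.19,0,-1],[0,0,0.14,0,-1],[0.0095,0.1,0,0.1067,-1],[0.0095,0.2,0,0.1067,-1],[0.0095,0.2,0,0.1067,-1]]'
python3 -m crank '[[0.0095,0.2,0,0.1067,-1],[0.0095,0.2,0,0.1067,-1],[0.0095,0.2,0,0.1067,-1],[0.0095,0.2,0,0.1067,-1],[0.0095,0.2,0,0.1067,-1],[0.0095,0.2,0,0.1067,-1],[0.0095,0.2,0,0.1067,-1],[0.0095,0.2,0,0.1067,-1]]'
python3 -m crank '[[0.0095,0.2,0,0.1067,-1],[0.0095,0.2,0,0.1067,-1],[0,0.1,0,0,-1],[0,0.019,0,0,-1],[0,0,0,0,-1],[0,0,0,0,-1]]'
python3 - <<'E'
from h import *
from bench import r
o=r.get_obs(); print(np.degrees(yawtool(o)),o["tcp_pos"],o["joints"])
s=r.grab_frame("top"); cv2.imwrite("pics/chk3.png",np.hstack([cv2.resize(s[140:260,90:290],(500,300)),cv2.resize(r.grab_frame("wrist")[150:390,180:390],(262,300))]))
E
```

```text
clock: 6.1
tcp_pos: [0.5138, -0.147, 0.1624]
orientation: [2.364, 2.067, 0.002]
contact_force: [0.2, 1.7, -0.9]
grip_width: 0.0219
gripper_force: 39.4
clock: 6.77
tcp_pos: [0.5286, 0.1753, 0.1616]
orientation: [-1.548, -2.734, -0.001]
contact_force: [0.5, -0.5, -0.3]
grip_width: 0.0223
gripper_force: 39.3
clock: 7.27
tcp_pos: [0.5328, 0.2757, 0.1612]
orientation: [1.321, 2.85, -0.002]
contact_force: [0.1, -0.9, -1.1]
grip_width: 0.0217
gripper_force: 39.3
40.251135837955296 [0.53280728 0.27569256 0.16124152] [-0.81284732  0.3930928   0.30006493  1.78835941 -0.13554879  0.98127007
  0.24384274]
```

View pics/chk3.png

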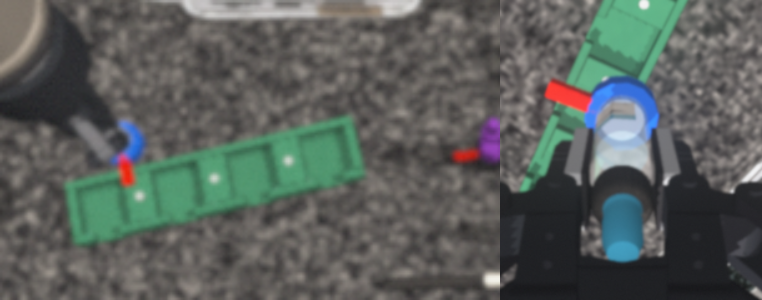

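The blue tab points along the rack's -x direction in both views, so it lines up with the notch. Now I'll lower it.

```bash
python3 -m crank '[[0,0.007,-0.12,0,-1],[0,0,-0.19,0,-1],[0,0,-0.19,0,-1],[0,0,-0.14,0,-1],[0,0,-0.06,0,-1],[0,0,-0.03,0,-1],[0,0,-0.02,0,-1],[0,0,0,0,-1]]'
python3 -m crank '[[0,0,-0.015,0,-1],[0,0,-0.01,0,-1],[0,0,-0.005,0,-1],[0,0,0,0,-1],[0,0,0,0,-1]]'
```

```text
clock: 8.03
tcp_pos: [0.5338, 0.2784, 0.0124]
orientation: [1.321, 2.849, 0.002]
contact_force: [-0.2, -0.2, -1.3]
grip_width: 0.0222
gripper_force: 39.4
clock: 8.45
tcp_pos: [0.533, 0.2788, 0.0059]
orientation: [1.319, 2.851, 0.001]
contact_force: [0.7, -0.5, 0.1]
grip_width: 0.022
gripper_force: 39.4
```

```bash
python3 -m crank '[[0,0,-0.005,0,-1],[0,0,-0.005,0,-1],[0,0,0,0,-1],[0,0,0,0,-1]]'
python3 -m crank '[[0,0,0,0,0.2],[0,0,0,0,0.2],[0,0,0,0,0.2],[0,0,0,0,0.2]]'
python3 -m crank '[[0,0,0.1,0,0.2],[0,0,0.19,0,0.2],[0,0,0.19,0,0.2],[0,0,0.19,0,0.2],[0,-0.1,0.13,-0.07,0.2],[0,-0.1,0,-0.07,0.2],[0,0,0,0,0.2],[0,0,0,0,0.2]]'
python3 - <<'E'
from h import *
from bench import r
o=r.get_obs(); print(np.degrees(yawtool(o)),o["tcp_pos"])
s=r.grab_frame("scene"); w=r.grab_frame("wrist");cv2.imwrite("pics/chk4.png",np.hstack([cv2.resize(s[140:240,140:290],(450,300)),cv2.resize(w[20:330,180:440],(350,417))[:300]]))
E
```

```text
clock: 8.78
tcp_pos: [0.5331, 0.2788, 0.0047]
orientation: [1.32, 2.851, 0.001]
contact_force: [-2.0, -1.6, 9.7]
grip_width: 0.022
gripper_force: 40.6
clock: 9.12
tcp_pos: [0.5327, 0.2786, 0.0034]
orientation: [-1.32, -2.851, 0.0]
contact_force: [-0.2, 0.8, -0.1]
grip_width: 0.0509
gripper_force: 0.0
clock: 9.78
tcp_pos: [0.5327, 0.237, 0.1633]
orientation: [-1.478, -2.772, 0.001]
contact_force: [-0.3, 0.0, -1.5]
grip_width: 0.0513
gripper_force: 0.0
33.88641252743387 [0.53274163 0.23695229 0.16332498]
```

View pics/chk4.png

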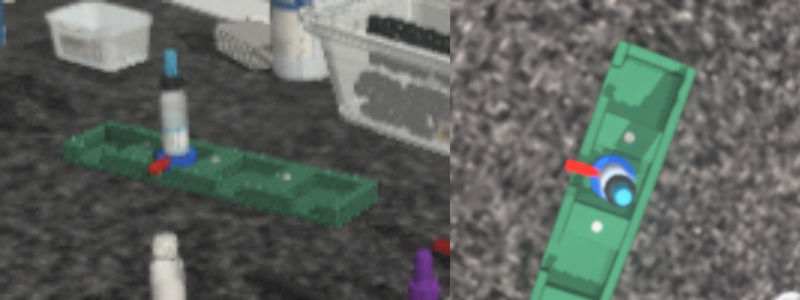

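Blue sits in the second pocket from the left with its tab in the notch. The floor contact came at the expected height. Next is yellow.

```bash
python3 -m crank '[[-0.0142,-0.1,0,-0.109,0.2],[-0.0142,-0.2,0,-0.109,0.2],[-0.0142,-0.2,0,-0.109,0.2],[-0.0142,-0.2,0,-0.109,0.2],[-0.0142,-0.2,0,-0.109,0.2],[-0.0142,-0.2,0,-0.109,0.2],[-0.0142,-0.2,0,-0.109,0.2],[-0.0142,-0.2,0,-0.109,0.2]]'
python3 -m crank '[[-0.0142,-0.2,0,-0.109,0.2],[-0.0142,-0.2,0,-0.109,0.2],[0,-0.1,0,0,0.2],[0,-0.044,0,0,0.2],[0,0,0,0,0.2],[0,0,0,0,0.2],[0,0,0,0,0.2]]'
python3 - <<'E'
from h import *
from bench import r
o=r.get_obs(); print(np.degrees(yawtool(o)),o["tcp_pos"])
E
```

```text
clock: 10.55
tcp_pos: [0.5095, -0.0622, 0.1627]
orientation: [-2.322, -2.115, 0.002]
contact_force: [0.2, 0.3, 0.4]
grip_width: 0.0512
gripper_force: 0.0
clock: 11.13
tcp_pos: [0.5048, -0.1678, 0.1629]
orientation: [-2.488, -1.915, 0.0]
contact_force: [-0.8, 0.9, -0.2]
grip_width: 0.0507
gripper_force: 0.0
-14.827736251290636 [ 0.50476596 -0.16777615  0.16287436]
```

```bash
python3 -m crank '[[0,-0.02,-0.12,0,0.2],[0,0,-0.19,0,0.2],[0,0,-0.19,0,0.2],[0,0,-0.15,0,0.2],[0,0,-0.07,0,0.2],[0,0,-0.035,0,0.2],[0,0,0,0,0.2],[0,0,0,0,0.2]]'
python3 -m crank '[[0,0,0,0,-1],[0,0,0,0,-1],[0,0,0,0,-1],[0,0,0,0,-1]]' 40
```

```text
clock: 11.8
tcp_pos: [0.5052, -0.1733, 0.013]
orientation: [2.491, 1.914, 0.001]
contact_force: [0.2, 0.7, 0.9]
grip_width: 0.0514
gripper_force: 0.0
clock: 12.13
tcp_pos: [0.5055, -0.1743, 0.0137]
orientation: [2.492, 1.911, 0.003]
contact_force: [-1.1, 0.4, 6.4]
grip_width: 0.022
gripper_force: 39.1
```

```bash
python3 -m crank '[[0,0,0.08,0,-1],[0,0,0.15,0,-1],[0,0,0.19,0,-1],[0,0,0.19,0,-1],[0,0,0.14,0,-1],[0.0232,0.1,0,0.112,-1],[0.0232,0.2,0,0.112,-1],[0.0232,0.2,0,0.112,-1]]'
python3 -m crank '[[0.0232,0.2,0,0.112,-1],[0.0232,0.2,0,0.112,-1],[0.0232,0.2,0,0.112,-1],[0.0232,0.2,0,0.112,-1],[0.0232,0.2,0,0.112,-1],[0.0232,0.2,0,0.112,-1],[0.0232,0.15,0,0.112,-1],[0,0.05,0,0,-1]]'
python3 -m crank '[[0,0,0,0,-1],[0,0,0,0,-1],[0,0,0,0,-1]]'
cat > tab.py <<'E'
import sys
from h import *
from bench import r
o=r.get_obs(); yt=np.degrees(yawtool(o)); print("yaw",yt,o["tcp_pos"])
c=r.camera_model("wrist"); im=r.grab_frame("wrist"); zb=o["tcp_pos"][2]-float(sys.argv[1])  # foot underside height
rd=cv2.bitwise_or(mask(im,(0,120,80),(10,255,255)),mask(im,(170,120,80),(180,255,255)))
for a,ce,m in blobs(rd,40):
    p=toplane(c,pts(m),zb+.0105,True)*1000
    q=p.mean(0)
    if np.hypot(*(q-o["tcp_pos"][:2]*1000))>50: continue
    v=np.linalg.svd(p-q)[2][0]; w=q-o["tcp_pos"][:2]*1000; v*=np.sign(v@w)
    tip=q+v*np.percentile((p-q)@v,98)
    print(a,"yawPCA",np.degrees(np.arctan2(-v[1],-v[0])).round(1),"yawC",np.degrees(np.arctan2(-w[1],-w[0])).round(1),"ctr",(tip-36*v).round(1))
E
python3 tab.py 0
```

```text
clock: 12.8
tcp_pos: [0.5186, -0.0745, 0.1637]
orientation: [2.218, 2.222, 0.003]
contact_force: [0.9, 0.1, -0.9]
grip_width: 0.0217
gripper_force: 39.4
clock: 13.47
tcp_pos: [0.5504, 0.2126, 0.1625]
orientation: [-1.426, -2.799, -0.004]
contact_force: [-0.2, 1.7, -1.1]
grip_width: 0.0215
gripper_force: 39.4
clock: 13.72
tcp_pos: [0.5508, 0.2032, 0.1625]
orientation: [1.446, 2.788, -0.002]
contact_force: [-0.4, 0.3, -0.5]
grip_width: 0.0222
gripper_force: 39.4
yaw 35.16791455734465 [0.55081404 0.20321702 0.16251406]
579 yawPCA 11.4 yawC 11.8 ctr [549.9 202.8]
```

```bash
python3 -m crank '[[0.005,0.022,-0.12,0.06,-1],[0,0,-0.19,0,-1],[0,0,-0.19,0,-1],[0,0,-0.14,0,-1],[0,0,-0.06,0,-1],[0,0,-0.03,0,-1],[0,0,-0.02,0,-1],[0,0,0,0,-1]]'
python3 -m crank '[[0,0,-0.015,0,-1],[0,0,-0.01,0,-1],[0,0,-0.005,0,-1],[0,0,0,0,-1],[0,0,0,0,-1]]'
```

```text
clock: 14.43
tcp_pos: [0.5528, 0.2099, 0.0134]
orientation: [1.376, 2.823, 0.002]
contact_force: [0.5, 0.3, -0.9]
grip_width: 0.0217
gripper_force: 39.5
clock: 14.85
tcp_pos: [0.552, 0.2104, 0.0069]
orientation: [1.375, 2.824, 0.001]
contact_force: [-1.2, -0.1, -1.0]
grip_width: 0.0221
gripper_force: 39.5
```

```bash
python3 -m crank '[[0,-0.006,-0.005,0,-1],[0,0,-0.005,0,-1],[0,0,0,0,-1],[0,0,0,0,-1]]'
python3 -m crank '[[0,0,0,0,0.2],[0,0,0,0,0.2],[0,0,0,0,0.2],[0,0,0,0,0.2]]'
python3 -m crank '[[0,0,0.1,0,0.2],[0,0,0.19,0,0.2],[0,0,0.19,0,0.2],[0,0,0.19,0,0.2],[-0.01,-0.1,0.11,-0.109,0.2],[-0.02,-0.2,0,-0.109,0.2],[-0.02,-0.2,0,-0.109,0.2],[-0.02,-0.2,0,-0.109,0.2]]'
```

```text
clock: 15.18
tcp_pos: [0.5523, 0.2101, 0.0067]
orientation: [-1.375, -2.824, -0.004]
contact_force: [-4.9, 1.1, 17.6]
grip_width: 0.0221
gripper_force: 41.4
clock: 15.52
tcp_pos: [0.5518, 0.2088, 0.0044]
orientation: [1.376, 2.824, -0.0]
contact_force: [0.1, -0.2, 0.4]
grip_width: 0.051
gripper_force: 0.0
clock: 16.18
tcp_pos: [0.5376, 0.0678, 0.161]
orientation: [1.84, 2.546, 0.002]
contact_force: [0.5, -1.3, -0.2]
grip_width: 0.0508
gripper_force: 0.0
```

```bash
python3 -m crank '[[-0.037,-0.18,0,-0.13,0.2],[-0.037,-0.18,0,-0.13,0.2],[-0.037,-0.18,0,-0.13,0.2],[-0.037,-0.18,0,-0.13,0.2],[-0.037,-0.1,0,-0.13,0.2],[0,0,0,0,0.2],[0,0,0,0,0.2],[0,0,0,0,0.2]]'
python3 - <<'E'
from h import *
from bench import r
o=r.get_obs(); print(np.degrees(yawtool(o)),o["tcp_pos"])
s=r.grab_frame("scene"); cv2.imwrite("pics/chk5.png",cv2.resize(s[130:320,140:440],(800,507)))
E
```

```text
clock: 16.85
tcp_pos: [0.5011, -0.0941, 0.1604]
orientation: [-2.418, -2.005, -0.0]
contact_force: [0.2, 0.7, -0.0]
grip_width: 0.0514
gripper_force: 0.0
-10.681408708166616 [ 0.50105032 -0.0941077   0.16037367]
```

View pics/chk5.png

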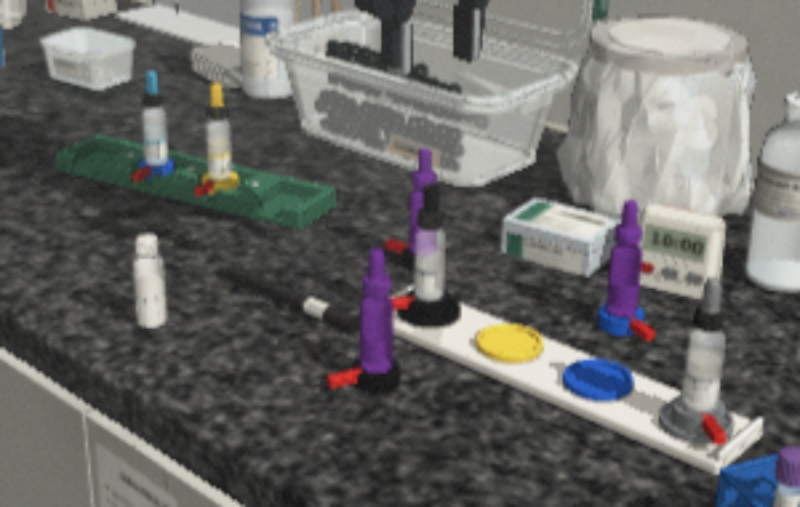

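Blue and yellow stand seated with their tabs in the notches at (140,174) and (203,188). Black is next.

```bash
python3 -m crank '[[-0.003,-0.012,-0.12,0,0.2],[0,0,-0.19,0,0.2],[0,0,-0.19,0,0.2],[0,0,-0.14,0,0.2],[0,0,-0.065,0,0.2],[0,0,-0.035,0,0.2],[0,0,0,0,0.2],[0,0,0,0,0.2]]'
python3 -m crank '[[0,0,0,0,-1],[0,0,0,0,-1],[0,0,0,0,-1],[0,0,0,0,-1]]' 40
```

```text
clock: 17.57
tcp_pos: [0.5009, -0.0969, 0.0128]
orientation: [2.419, 2.004, 0.001]
contact_force: [-0.0, -0.1, 0.6]
grip_width: 0.0512
gripper_force: 0.0
clock: 17.9
tcp_pos: [0.5012, -0.0973, 0.0136]
orientation: [2.42, 2.002, 0.003]
contact_force: [-0.9, 0.1, 6.3]
grip_width: 0.0215
gripper_force: 39.1
```

```bash
python3 -m crank '[[0,0,0.08,0,-1],[0,0,0.15,0,-1],[0,0,0.19,0,-1],[0,0,0.19,0,-1],[0,0,0.14,0,-1],[0.0493,0.168,0,0.147,-1],[0.0493,0.168,0,0.147,-1],[0.0493,0.168,0,0.147,-1]]'
python3 -m crank '[[0.0493,0.168,0,0.147,-1],[0.0493,0.168,0,0.147,-1],[0.0493,0.168,0,0.147,-1],[0.0493,0.168,0,0.147,-1],[0,0,0,0,-1],[0,0,0,0,-1],[0,0,0,0,-1]]'
python3 tab.py 0
```

```text
clock: 18.57
tcp_pos: [0.5303, 0.0045, 0.1638]
orientation: [2.034, 2.393, 0.004]
contact_force: [0.2, 0.2, -1.1]
grip_width: 0.0221
gripper_force: 39.5
clock: 19.15
tcp_pos: [0.5689, 0.1369, 0.1625]
orientation: [1.44, 2.792, -0.001]
contact_force: [0.0, -1.3, -1.3]
grip_width: 0.0216
gripper_force: 39.5
yaw 35.43576381507388 [0.56888424 0.13693299 0.1624502 ]
707 yawPCA 13.0 yawC 12.8 ctr [568.2 136.8]
173 yawPCA 98.1 yawC 64.2 ctr [545.3 125.3]
```

```bash
python3 -m crank '[[0.006,0,-0.12,0.04,-1],[0,0,-0.19,0,-1],[0,0,-0.19,0,-1],[0,0,-0.14,0,-1],[0,0,-0.06,0,-1],[0,0,-0.03,0,-1],[0,0,-0.02,0,-1],[0,0,0,0,-1]]'
python3 -m crank '[[0,0,-0.015,0,-1],[0,0,-0.01,0,-1],[0,0,-0.01,0,-1],[0,0,-0.003,0,-1],[0,0,0,0,-1],[0,0,0,0,-1]]'
```

```text
clock: 19.87
tcp_pos: [0.5713, 0.1374, 0.0133]
orientation: [1.395, 2.814, 0.001]
contact_force: [-0.3, 0.3, -0.3]
grip_width: 0.022
gripper_force: 39.5
clock: 20.37
tcp_pos: [0.5714, 0.1381, 0.0067]
orientation: [1.394, 2.814, 0.003]
contact_force: [-2.7, -0.9, 9.2]
grip_width: 0.0219
gripper_force: 40.7
```

```bash
python3 -m crank '[[0,0,0,0,0.2],[0,0,0,0,0.2],[0,0,0,0,0.2],[0,0,0,0,0.2]]'
python3 -m crank '[[0,0,0.1,0,0.2],[0,0,0.19,0,0.2],[0,0,0.19,0,0.2],[0,0,0.19,0,0.2],[-0.025,-0.1,0.11,-0.059,0.2],[-0.025,-0.191,0,-0.059,0.2],[-0.025,-0.191,0,-0.059,0.2],[-0.025,-0.191,0,-0.059,0.2]]'
python3 -m crank '[[-0.025,-0.191,0,-0.059,0.2],[-0.025,-0.191,0,-0.059,0.2],[-0.025,-0.191,0,-0.059,0.2],[-0.025,-0.191,0,-0.059,0.2],[-0.025,-0.191,0,-0.059,0.2],[-0.025,-0.191,0,-0.059,0.2],[-0.025,-0.191,0,-0.059,0.2],[-0.025,-0.191,0,-0.059,0.2]]'
python3 -m crank '[[0,-0.09,0,0,0.2],[0,0,0,0,0.2],[0,0,0,0,0.2],[0,0,0,0,0.2]]'
python3 - <<'E'
from h import *
from bench import r
o=r.get_obs(); print(np.degrees(yawtool(o)),o["tcp_pos"],o["joints"])
E
```

```text
clock: 20.7
tcp_pos: [0.5705, 0.1379, 0.0049]
orientation: [1.394, 2.815, 0.0]
contact_force: [-0.6, 0.0, 0.9]
grip_width: 0.0512
gripper_force: 0.0
clock: 21.37
tcp_pos: [0.5503, 0.0022, 0.1616]
orientation: [1.649, 2.673, 0.002]
contact_force: [0.8, -0.3, 0.1]
grip_width: 0.0513
gripper_force: 0.0
clock: 22.03
tcp_pos: [0.5099, -0.3041, 0.1609]
orientation: [-2.116, -2.322, -0.0]
contact_force: [0.6, 0.4, -0.4]
grip_width: 0.0513
gripper_force: 0.0
clock: 22.37
tcp_pos: [0.5106, -0.3191, 0.1605]
orientation: [-2.111, -2.325, -0.001]
contact_force: [-0.4, -0.1, 0.5]
grip_width: 0.0513
gripper_force: 0.0
5.509845334756253 [ 0.51062686 -0.31914858  0.16049668] [-0.01904687  0.44636549  0.63558421  1.79954891 -0.3107062   0.99805009
  0.83682647]
```

```bash
python3 -m crank '[[0,-0.006,-0.12,0,0.2],[0,0,-0.19,0,0.2],[0,0,-0.19,0,0.2],[0,0,-0.14,0,0.2],[0,0,-0.065,0,0.2],[0,0,-0.035,0,0.2],[0,0,0,0,0.2],[0,0,0,0,0.2]]'
python3 -m crank '[[0,0,0,0,-1],[0,0,0,0,-1],[0,0,0,0,-1],[0,0,0,0,-1]]' 40
```

```text
clock: 23.03
tcp_pos: [0.5115, -0.3218, 0.0142]
orientation: [2.111, 2.324, 0.001]
contact_force: [-0.5, 0.0, 1.0]
grip_width: 0.051
gripper_force: 0.0
clock: 23.37
tcp_pos: [0.5115, -0.3222, 0.0145]
orientation: [2.112, 2.323, 0.002]
contact_force: [-1.2, -0.1, 6.8]
grip_width: 0.0217
gripper_force: 38.9
```

```bash
python3 -m crank '[[0,0,0.08,0,-1],[0,0,0.15,0,-1],[0,0,0.19,0,-1],[0,0,0.19,0,-1],[0,0,0.14,0,-1],[0.001,0.1,0,-0.051,-1],[0.001,0.2,0,-0.051,-1],[0.001,0.2,0,-0.051,-1]]'
python3 -m crank '[[0.001,0.2,0,-0.051,-1],[0.001,0.2,0,-0.051,-1],[0.001,0.2,0,-0.051,-1],[0.001,0.2,0,-0.051,-1],[0.001,0.2,0,-0.051,-1],[0.001,0.2,0,-0.051,-1],[0.001,0.2,0,-0.051,-1],[0.001,0.2,0,-0.051,-1]]'
python3 -m crank '[[0.001,0.2,0,-0.051,-1],[0.001,0.2,0,-0.051,-1],[0.001,0.2,0,-0.051,-1],[0.001,0.2,0,-0.051,-1],[0.001,0.2,0,-0.051,-1],[0.001,0.2,0,-0.051,-1],[0,0.04,0,0,-1],[0,0,0,0,-1]]'
python3 -m crank '[[0,0,0,0,-1],[0,0,0,0,-1]]'
python3 tab.py 0
```

```text
clock: 24.03
tcp_pos: [0.5109, -0.2222, 0.1641]
orientation: [2.254, 2.185, 0.002]
contact_force: [0.9, 1.7, -1.4]
grip_width: 0.0219
gripper_force: 39.3
clock: 24.7
tcp_pos: [0.5123, 0.1003, 0.1635]
orientation: [-2.572, -1.803, -0.002]
contact_force: [0.8, 0.3, -0.8]
grip_width: 0.0221
gripper_force: 39.3
clock: 25.37
tcp_pos: [0.5124, 0.3513, 0.1626]
orientation: [-2.762, -1.495, -0.001]
contact_force: [-0.5, 0.4, -1.6]
grip_width: 0.0218
gripper_force: 39.3
clock: 25.53
tcp_pos: [0.5142, 0.3444, 0.1631]
orientation: [2.769, 1.482, -0.0]
contact_force: [-0.1, 0.4, -1.1]
grip_width: 0.022
gripper_force: 39.3
yaw -33.68159806670888 [0.51420592 0.34438285 0.16314171]
108 yawPCA -150.1 yawC 153.2 ctr [504. 320.]
```

Run:
```python
from h import *
from bench import r
s=r.grab_frame("top"); q=r.grab_frame("scene"); cv2.imwrite("pics/chk6.png",np.vstack([np.hstack([cv2.resize(s[130:250,90:250],(400,300)),cv2.resize(r.grab_frame("wrist")[120:390,120:480],(400,300))]),cv2.resize(q[80:230,100:300],(400,300)).repeat(2,1)[:,:800]]))
```

```text
(no output)
```

View pics/chk6.png

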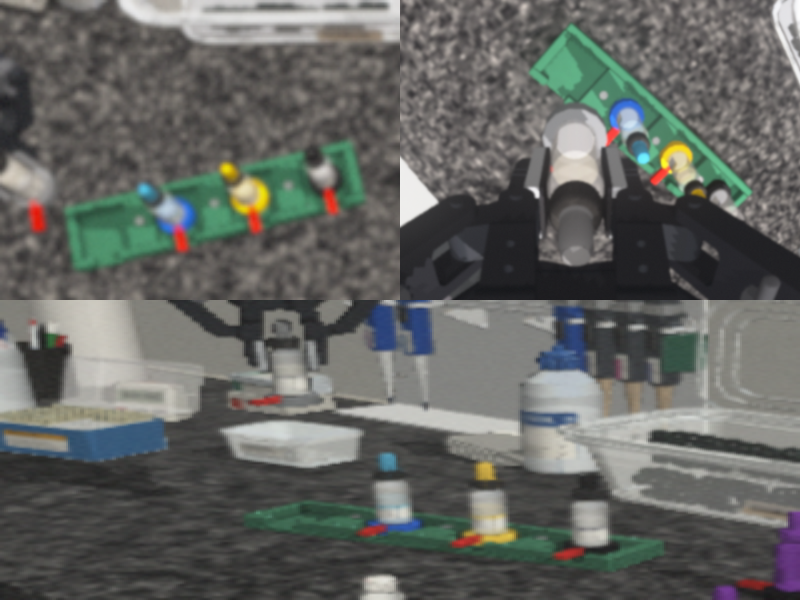

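Black, yellow and blue are seated with their tabs in the notches. Grey's tab is visible in the top crop at (37,217), so I'll measure its yaw there.

Run:
```python
from h import *
from bench import r
o=r.get_obs(); c=r.camera_model("top"); im=r.grab_frame("top")
rd=cv2.bitwise_or(mask(im,(0,120,80),(10,255,255)),mask(im,(170,120,80),(180,255,255))); rd[:,135:]=0
for a,ce,m in blobs(rd,8):
    p=toplane(c,pts(m),o["tcp_pos"][2]-.0015+.0105)*1000; q=p.mean(0); v=np.linalg.svd(p-q)[2][0]; w=q-o["tcp_pos"][:2]*1000; v*=np.sign(v@w)
    print(a,ce,q,"yawPCA",np.degrees(np.arctan2(-v[1],-v[0])),"yawC",np.degrees(np.arctan2(-w[1],-w[0])),"ctr",q+v*np.percentile((p-q)@v,98)-36*v)
```

```text
66 [104.13636364 217.03030303] [488.35100273 338.71038171] yawPCA 20.62863035673498 yawC 13.464476391362288 ctr [511.88897415 347.57114955]
```

```bash
python3 -m crank '[[0,0.004,-0.12,0,-1],[0,0,-0.19,0,-1],[0,0,-0.19,0,-1],[0,0,-0.14,0,-1],[0,0,-0.06,0,-1],[0,0,-0.03,0,-1],[0,0,-0.02,0,-1],[0,0,0,0,-1]]'
python3 -m crank '[[0,0,-0.015,0,-1],[0,0,-0.01,0,-1],[0,0,-0.007,0,-1],[0,0,0,0,-1],[0,0,0,0,-1]]'
```

```text
clock: 26.45
tcp_pos: [0.5147, 0.3474, 0.0137]
orientation: [-2.768, -1.485, -0.002]
contact_force: [-0.3, 0.7, 0.0]
grip_width: 0.022
gripper_force: 39.3
clock: 26.87
tcp_pos: [0.5145, 0.3478, 0.0076]
orientation: [-2.768, -1.485, -0.003]
contact_force: [-0.7, 0.0, 5.9]
grip_width: 0.0217
gripper_force: 39.8
```

Floor contact came at the expected height. I'll release, back away and check all four.

```bash
python3 -m crank '[[0,0,-0.003,0,-1],[0,0,0,0,0.2],[0,0,0,0,0.2],[0,0,0,0,0.2],[0,0,0,0,0.2]]'
python3 -m crank '[[0,0,0.1,0,0.2],[0,0,0.19,0,0.2],[0,0,0.19,0,0.2],[0,0,0.19,0,0.2],[0,0,0.19,0,0.2],[0,0,0.1,0.1,0.2],[0,0.1,0,0.15,0.2],[0,0.15,0,0.15,0.2]]'
python3 -m crank '[[0,0.15,0,0.15,0.2],[0,0,0,0.1,0.2],[0,0,0,0,0.2],[0,0,0,0,0.2]]'
python3 - <<'E'
from h import *
from bench import r
s=r.grab_frame("top"); q=r.grab_frame("scene"); cv2.imwrite("pics/chk7.png",np.hstack([cv2.resize(s[150:250,100:250],(400,267)),cv2.resize(q[150:225,130:280],(400,200)).repeat(2,0)[:267] if 0 else cv2.resize(q[150:250,130:280],(400,267))]))
c=r.camera_model("top")
rd=cv2.bitwise_or(mask(s,(0,120,80),(10,255,255)),mask(s,(170,120,80),(180,255,255))); rd[:,250:]=0
a=np.radians(14.9); M=np.array([[np.cos(a),np.sin(a)],[-np.sin(a),np.cos(a)]])
for n,ce,m in blobs(rd,8):
    p=toplane(c,pts(m),.0165)*1000
    print(n,"rack frame tab centroid",M@(p.mean(0)-[542.2,242.3]))
E
```

```text
clock: 27.28
tcp_pos: [0.5137, 0.3471, 0.0057]
orientation: [2.768, 1.485, -0.0]
contact_force: [-0.0, -0.3, 0.9]
grip_width: 0.0513
gripper_force: 0.0
clock: 27.95
tcp_pos: [0.516, 0.3947, 0.2006]
orientation: [2.501, 1.9, 0.005]
contact_force: [0.6, 1.3, -0.8]
grip_width: 0.0515
gripper_force: 0.0
clock: 28.28
tcp_pos: [0.5139, 0.4264, 0.1975]
orientation: [2.306, 2.133, -0.001]
contact_force: [0.9, -0.2, -0.1]
grip_width: 0.0513
gripper_force: 0.0
53 rack frame tab centroid [ -23.36563815 -107.34556368]
41 rack frame tab centroid [-27.39179779 -32.9528782 ]
44 rack frame tab centroid [-27.82964891  38.34286777]
51 rack frame tab centroid [-25.70691454 110.12703998]
```

View pics/chk7.png

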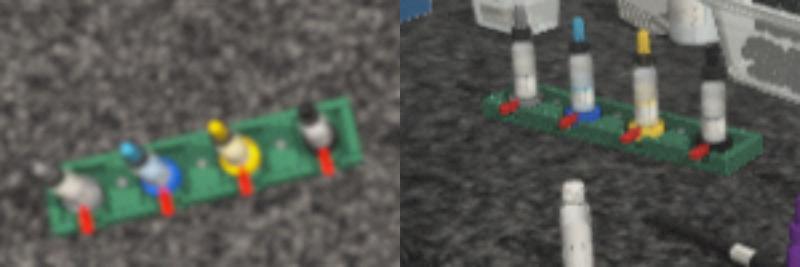

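All four stand upright in the order grey, blue, yellow, black from left to right, with their tabs centred in the notches to within about 3 mm.

```bash
python3 -c "
from bench import r
print(r.hand_in())"
```

```text
the job is handed in; nothing more can be done
None
```

The job is handed in at about 28 s of the 93 s: all four bottles stand upright and released in the rack in reverse order (grey, blue, yellow, black from left to right), each with its tab in its notch and its foot lowered to floor contact; the hand-in call did not return a verdict.

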